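# Close up the component cabinet

## Robot

A 6-joint arm with a two-finger parallel gripper is mounted at the origin on the work surface. World frame = base frame: x ahead of the robot, y to its left, z up, the work surface at z = 0. Lengths are in mm, angles in rad, forces in N, time in s.
With the tool pointing down it reaches from about 325 to 775 mm from the base axis. Payload 9.3 kg.
Tool frame: the origin (TCP) lies where the fingers leave the gripper's body, on its centre line; the fingertips stand 73 mm ahead of it and the grasp point (between the pads) lies 54 mm ahead of it (robot.nose_length is the distance from the TCP to the fingertips, in mm); z points along the fingers, y is the line along which they close (so a half turn about z gives the same grasp; the last joint's range is limited). The gripper opens to 85 mm and grips with 20 to 120 N. Pads are 22 mm wide; open, the fingers measure 114 mm over their backs; the gripper's body (76 mm by 85 mm) begins 54 mm behind the grasp point. The pads swing forward as they close: fully open they stand 13 mm farther back than shut.
Start: joints at [1.059, 0.259, 0.021, 1.334, 0, 1.418], TCP at [193.134, 514.972, 303.879] pointing down, gripper open.
Joint ranges: [-3.04, 3.04], [-0.91, 1.82], [-1.04, 1.36], [-1.92, 1.95], [-1.52, 1.45], [-3.14, 3.14]. Speed limits (rad/s): [2.22, 2.22, 2.79, 3.14, 3.14, 3.14].

## Interface

Orientations are given as a unit quaternion [x, y, z, w].
In Python, from cell import robot gives the robot as it stands.
- The arm moves only by the tool move_arm, never from a script. Its arguments are lists of equal length, an entry for each row: "translation": the shift along the tool's x, y, z in cm, a list of three; "rotation": the turn, a rotation vector about the tool's x, y, z in rad, a list of three; "claw": the opening, from -1 (shut) to 1 (fully open). In form: {"translation": [[dx, dy, dz], ...], "rotation": [[ax, ay, az], ...], "claw": [claw, ...]}. A call has 1 to 5 rows; each row shifts and turns the commanded pose from where the row before left it, along the tool's axes as they then stand; what a row does not reach is not made up. A row lasts 1/8 s, in which the tool goes at most 62.5 mm and 10.7 degrees, less where a joint would pass 70% of its speed; a pose out of reach is approached as far as the arm can. A call with a gripper value outside its range is refused whole. The fingers move at their own pace and stop on an object; "squeeze" is the grip in N (left out, the last holds). Time passes only in rows, so rows that do not move let the fingers close. It gives the time, the measured TCP pose, the force, the opening and the grip force at its end, in the units of the state.
- robot.observe(): the state, without advancing time (a new reading comes with each control period).
- robot.get_image(name): name is "scene" or "top" or "wrist"; returns the picture (480x640x3 uint8, blue, green, red); there is no depth.
- robot.calibration(name): a dict with "K" (3x3 intrinsics, pixels), "position" and "orientation" of the camera in the world. Camera axes: x right, y up, looking along -z (the intrinsics and any distortion apply to the point x, -y, -z); pixel columns grow to the right and rows downward; lengths in mm; the calibration is good to about 2 mm. A picture is of the moment at which its call begins: read the wrist's pose just before it. calibration takes no time and is no camera call; for the wrist camera it gives the pose at the moment of the call.
- robot.finish_job(): hands the job in; it is judged then, once.
The state is a dict: "t": time; "qpos": joint angles; "dq": joint speeds; "joint_torque": joint torques, N m; "eef_pos": TCP position; "tcp_rot": TCP orientation; "wrist_force": force on the tool from outside, world axes, zero at the start; "moment": the same for the moment, N m; "opening": finger opening in mm; "gripper_force": force on a finger pad.
Only numpy, scipy, OpenCV 4.12 (cv2) and the standard library are available. Lean on these libraries where they do the work, as an engineer would, in place of code of your own. Each camera call takes 0.05 s, during which the arm holds its last target. There are 200 camera calls.

## Task

Close up the low component cabinet on the electronics bench: with the fingertips, push its three open drawers fully home, and push the sliding hood on its top all the way to the robot's left so that it covers the tray of small parts; the order does not matter. Only push: do not pull any drawer outwards, and leave everything else on the bench and on the cabinet standing where it is.

Things in the scene. Friction and masses are not known exactly. Their poses are not given: they have to be found in the camera images.
- cabinet: low grey cabinet, fixed, 240 deep (x) x 360 wide (y) x 90 high; origin: centre of underside; +x points to its back (away from the robot), +y to its left as the robot sees it. Three drawers side by side in its front (-x) face, at y = +119, 0, -119 mm. On its flat top a hood slides along y on two 4 mm high rails; behind the rails (x above 32 mm) stand a jar and a spool
- left_drawer (a joint): how far the left drawer is open, m; 0 = fully home, it slides out towards the cabinet's -x, and can go to 0.12; starts 0.035 to 0.075 open. Runs with 1.5 N friction plus light damping (6 N per m/s), no spring, firm stop at 0
- left_pull (a point): centre of the front face of the left drawer's pull: a plain grey ledge 80 wide x 20 high standing 10 mm proud of the 112 x 80 mm drawer front, 66 mm above the bench; when the drawer is home this point is at x = -130 mm, z = 66 mm in the cabinet's frame. Push it towards the cabinet's +x to shut the drawer
- middle_drawer (a joint): how far the middle drawer is open, m; 0 = fully home, it slides out towards the cabinet's -x, and can go to 0.12; starts 0.035 to 0.075 open. Runs with 1.5 N friction plus light damping (6 N per m/s), no spring, firm stop at 0
- middle_pull (a point): centre of the front face of the middle drawer's pull: a plain grey ledge 80 wide x 20 high standing 10 mm proud of the 112 x 80 mm drawer front, 66 mm above the bench; when the drawer is home this point is at x = -130 mm, z = 66 mm in the cabinet's frame. Push it towards the cabinet's +x to shut the drawer
- right_drawer (a joint): how far the right drawer is open, m; 0 = fully home, it slides out towards the cabinet's -x, and can go to 0.12; starts 0.035 to 0.075 open. Runs with 1.5 N friction plus light damping (6 N per m/s), no spring, firm stop at 0
- right_pull (a point): centre of the front face of the right drawer's pull: a plain grey ledge 80 wide x 20 high standing 10 mm proud of the 112 x 80 mm drawer front, 66 mm above the bench; when the drawer is home this point is at x = -130 mm, z = 66 mm in the cabinet's frame. Push it towards the cabinet's +x to shut the drawer
- hood (a joint): position of the hood along its rails, m; 0 = tray quite uncovered (hood at the right), 0.14 = end of travel, tray covered; starts 0 to 0.035. 1.5 N friction plus light damping (6 N per m/s), no spring, firm stop at the end
- hood_end (a point): centre of the flat right-hand (-y) end face of the hood, a plain aluminium box 100 (x) x 110 (y) x 26 high; underside 94, top 120, this point 107 mm above the bench. In the cabinet's frame x = -25 mm, and y = -125 mm at joint 0, +15 mm at the end of travel. Push it towards the cabinet's +y to cover the shallow tray of small parts on the left half of the top
- paste_jar: white screw-top jar, 44 dia x 45 high, standing on the rear left of the cabinet top; origin: centre of underside. Not part of the work
- spool: aluminium spool, 52 dia x 36 high, standing on the rear right of the cabinet top; origin: centre of underside. Not part of the work
- board: green circuit board 70 x 100 x 10, lying flat on the bench between robot and cabinet; origin: centre of underside. Not part of the work
- bin: empty yellow open parts bin 140 x 100 x 75 high, on the bench left of the cabinet; origin: centre of underside. Not part of the work
- flux_bottle: clear bottle 50 dia x 120 high, on the bench right of the cabinet; origin: centre of underside. Not part of the work
- loupe: black eye loupe, 48 dia x 35 high, on the bench right of the cabinet; origin: centre of underside. Not part of the work
- screwdriver: screwdriver 180 long, lying on the bench left of the cabinet, its x axis along it towards the tip; origin: on the underside, about mid-length. Not part of the work

How it is judged:
By the outcome, as a careful person would: the job done as asked, in the order asked, and still so for the second after the job is handed in, with the robot touching nothing.
It also fails if it takes over 51 s, if anything falls off the work surface, if the arm or the gripper's body presses on something with over 40 N, if the wrist force passes 120 N, or if a joint passes its speed limit or range.

## Working session

There is one attempt and no reset: what is moved stays moved. The work goes in short steps, Python scripts to look and compute and a tool call to move; the robot and the scene stay as the last step left them, time stands still between calls to the robot, and variables do not carry over. Pictures are saved under pics/ and viewed, at most 10 in all, crops included, and the job is handed in when it is done.

Besides the shell and the picture viewer there is one more tool, called after "Request:" by a JSON object that holds its "method" and its "body". move_arm: Moves the arm, as the interface text tells. Its arguments: {"type":"object","properties":{"translation":{"type":"array"},"rotation":{"type":"array"},"claw":{"type":"array"},"squeeze":{"type":"number"}},"required":["translation","rotation","claw"]}

```bash
mkdir -p pics; ls; python3 - <<'E'
from cell import robot
import cv2,numpy as np
for n in("scene","top"):
    cv2.imwrite(f"pics/{n}0.png",robot.get_image(n)); c=robot.calibration(n); print(n,c)
s=robot.observe(); print(s['t'],s['eef_pos'],s['tcp_rot'],s['opening'])
E
```

```text
pics
scene {'K': array([[469.4989638 ,   0.        , 334.18319793],
       [  0.        , 469.4989638 , 239.23699587],
       [  0.        ,   0.        ,   1.        ]]), 'position': array([1364.66721599,  276.55572875,  716.79167847]), 'orientation': array([0.2653696 , 0.37029165, 0.72290459, 0.51949208])}
top {'K': array([[437.78640833,   0.        , 314.72079158],
       [  0.        , 437.78640833, 243.95652729],
       [  0.        ,   0.        ,   1.        ]]), 'position': array([ 498.07880245,   19.20592189, 1037.94971376]), 'orientation': array([ 0.0285708 , -0.03547832, -0.69567437,  0.71691155])}
0.1 [193.05239538 514.82296669 303.31743166] [ 1.78446030e-01  9.83949505e-01 -5.87003127e-04 -2.04629767e-04] 85.41797713191916
```

View pics/top0.png

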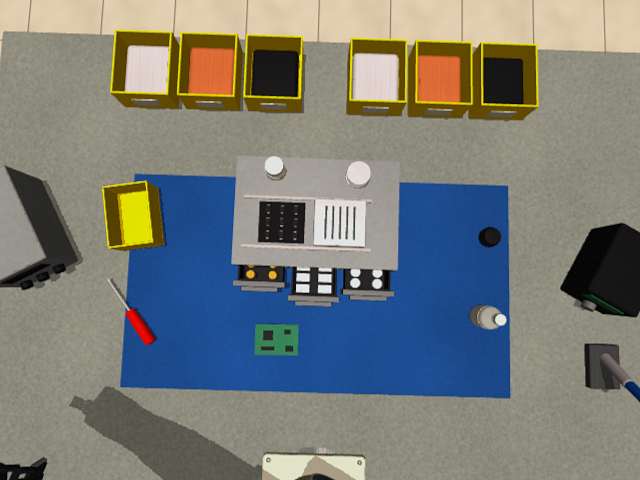

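View pics/scene0.png

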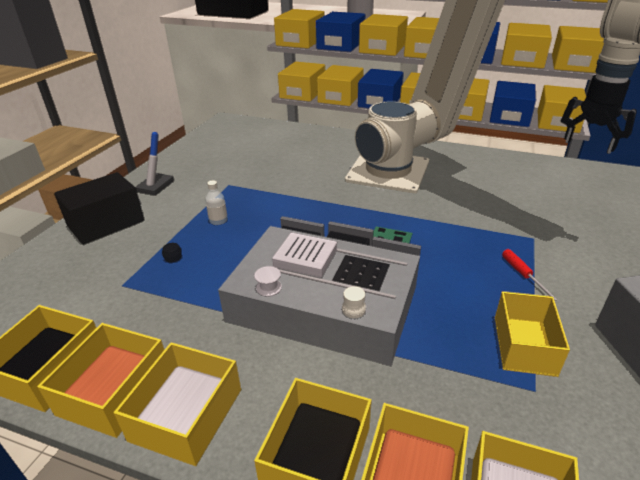

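The top view shows the cabinet with corners at about (237,157), (399,163), (397,270) and (232,263). The hood spans (315–365, 199–247), and the drawer fronts are near rows 288, 303 and 297. The scene view shows the jar and spool at the rear, with the hood nearer the spool side.

```bash
cat > h.py <<'E'
import numpy as np,cv2
from scipy.spatial.transform import Rotation as R
from cell import robot
def ray(c,px,z):
    px=np.atleast_2d(px).astype(float); K=c['K']
    d=np.c_[(px[:,0]-K[0,2])/K[0,0],-(px[:,1]-K[1,2])/K[1,1],-np.ones(len(px))]
    d=R.from_quat(c['orientation']).apply(d); p=c['position']
    return p+d*((z-p[2])/d[:,2])[:,None]
E
python3 - <<'E'
from h import *
np.set_printoptions(precision=1,suppress=True)
im=cv2.imread('pics/top0.png'); c=robot.calibration('top')
cv2.imwrite('pics/crop.png',cv2.resize(im[150:315,220:410],None,fx=3.6,fy=3.6,interpolation=cv2.INTER_CUBIC))
print('cab',ray(c,[(237,157),(399,163),(397,270),(232,263)],90))
m=(im.min(2)>200).astype(np.uint8); m[:190]=0;m[256:]=0;m[:,:308]=0;m[:,372:]=0
m=cv2.morphologyEx(m,cv2.MORPH_CLOSE,np.ones((7,7)));m=cv2.morphologyEx(m,cv2.MORPH_OPEN,np.ones((7,7)))
r=cv2.minAreaRect(cv2.findNonZero(m)); print(r); print('hood',ray(c,cv2.boxPoints(r),120),ray(c,r[0],120))
E
```

```text
cab [[ 772.   188.6   90. ]
 [ 770.1 -170.2   90. ]
 [ 533.1 -168.7   90. ]
 [ 537.6  188.7   90. ]]
((339.434326171875, 222.4306640625), (50.33297348022461, 44.98357391357422), 1.5481576919555664)
hood [[581.   13.7 120. ]
 [676.9  13.9 120. ]
 [677.4 -93.1 120. ]
 [581.3 -92.4 120. ]] [[628.9 -39.5 120. ]]
```

View pics/crop.png

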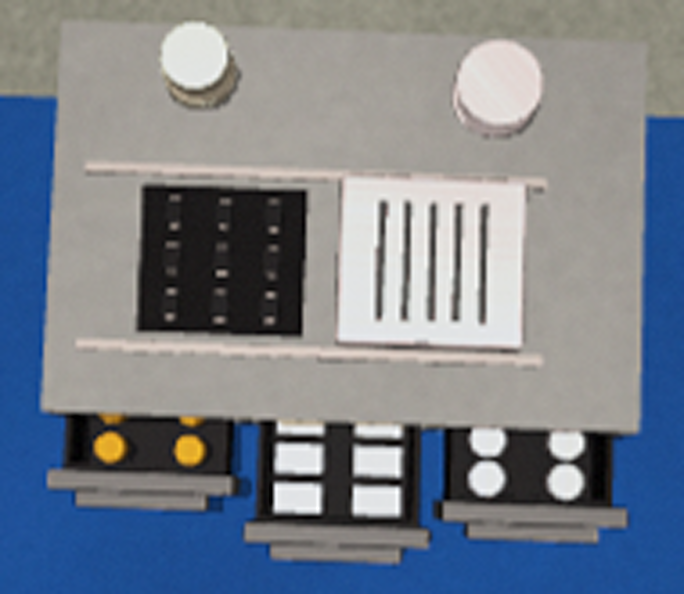

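```bash
python3 - <<'E'
from h import *
np.set_printoptions(precision=1,suppress=True)
c=robot.calibration('top')
f=lambda l:[(x/3.6+220,y/3.6+150) for x,y in l]
print('cabtop',ray(c,f([(62,22),(648,42),(638,431),(43,410)]),90))
print('pulls',ray(c,f([(142,507),(335,561),(532,541)]),76))
print('board',ray(c,[(255,325),(298,355)],10))
print('spool',ray(c,f([(500,80)]),126),'bottle',ray(c,[(500,320)],120))
E
```

```text
cabtop [[ 774.   188.2   90. ]
 [ 773.2 -172.4   90. ]
 [ 533.8 -169.2   90. ]
 [ 535.6  188.7   90. ]]
pulls [[ 479.3  128.6   76. ]
 [ 450.2   10.7   76. ]
 [ 465.7 -108.4   76. ]]
board [[399.1 143.2  10. ]
 [333.7  41.5  10. ]]
spool [[737.  -77.8 126. ]] bottle [[ 434.5 -378.9  120. ]]
```

Request:
{"method": "move_arm", "body": {"translation": [[0, 0, 0], [0, 0, 0]], "rotation": [[0, 0, -0.18], [0, 0, -0.18]], "claw": [-1, -1]}}

```text
t: 0.35
eef_pos: [193.1, 514.9, 303.5]
tcp_rot: [-0.004, 1.0, -0.0, -0.0]
wrist_force: [-0.4, 1.1, -0.9]
opening: 51.8
gripper_force: 0.0
```

Request:
{"method": "move_arm", "body": {"translation": [[-2.6, -4.3, 0], [-2.6, -4.3, 0], [-2.6, -4.3, 0], [-2.6, -4.3, 0], [-2.6, -4.3, 0]], "rotation": [[0, 0, 0], [0, 0, 0], [0, 0, 0], [0, 0, 0], [0, 0, 0]], "claw": [-1, -1, -1, -1, -1]}}

```text
t: 0.98
eef_pos: [323.8, 298.7, 303.7]
tcp_rot: [-0.001, 1.0, -0.0, -0.0]
wrist_force: [0.3, 0.6, 0.9]
opening: -0.1
gripper_force: 0.0
```

Request:
{"method": "move_arm", "body": {"translation": [[-2.6, -4.3, 0], [-2.6, -4.3, 0], [-2.6, -4.3, 0], [-2.6, -4.3, 0], [0, 0, 0]], "rotation": [[0, 0, 0], [0, 0, 0], [0, 0, 0], [0, 0, 0], [0, 0, 0]], "claw": [-1, -1, -1, -1, -1]}}

```text
t: 1.6
eef_pos: [428.9, 125.8, 303.4]
tcp_rot: [0.002, 1.0, -0.0, -0.0]
wrist_force: [0.4, 1.2, -0.2]
opening: -0.1
gripper_force: 0.0
```

Request:
{"method": "move_arm", "body": {"translation": [[0, 0, 4.3], [0, 0, 4.3], [0, 0, 4.3], [0, 0, 4.4], [0, 0, 0]], "rotation": [[0, 0, 0], [0, 0, 0], [0, 0, 0], [0, 0, 0], [0, 0, 0]], "claw": [-1, -1, -1, -1, -1]}}

```text
t: 2.22
eef_pos: [425.5, 128.6, 128.9]
tcp_rot: [-0.001, 1.0, -0.0, -0.003]
wrist_force: [-0.6, 1.0, 1.2]
opening: 0.5
gripper_force: 0.0
```

Request:
{"method": "move_arm", "body": {"translation": [[-1.5, 0, 0], [-1.5, 0, 0], [-1, 0, 0], [-1, 0, 0], [-1, 0, 0]], "rotation": [[0, 0, 0], [0, 0, 0], [0, 0, 0], [0, 0, 0], [0, 0, 0]], "claw": [-1, -1, -1, -1, -1]}}

```text
t: 2.85
eef_pos: [488.1, 128.2, 131.0]
tcp_rot: [-0.001, 1.0, -0.0, -0.0]
wrist_force: [-2.3, -0.9, 1.2]
opening: 0.1
gripper_force: 1.0
```

Request:
{"method": "move_arm", "body": {"translation": [[-0.8, 0, 0], [-0.7, 0, 0], [-0.3, 0, 0], [-0.3, 0, 0], [-0.2, 0, 0]], "rotation": [[0, 0, 0], [0, 0, 0], [0, 0, 0], [0, 0, 0], [0, 0, 0]], "claw": [-1, -1, -1, -1, -1]}}

```text
t: 3.48
eef_pos: [510.6, 128.3, 130.8]
tcp_rot: [-0.001, 1.0, -0.0, -0.0]
wrist_force: [-2.0, -0.5, -0.1]
opening: 0.5
gripper_force: 0.8
```

Request:
{"method": "move_arm", "body": {"translation": [[-0.2, 0, 0], [-0.2, 0, 0]], "rotation": [[0, 0, 0], [0, 0, 0]], "claw": [-1, -1]}}

```text
t: 3.72
eef_pos: [514.6, 128.3, 130.8]
tcp_rot: [-0.001, 1.0, -0.0, -0.0]
wrist_force: [-2.7, -1.2, 0.2]
opening: -0.1
gripper_force: 0.8
```

Request:
{"method": "move_arm", "body": {"translation": [[-0.2, 0, 0], [0, 0, 0]], "rotation": [[0, 0, 0], [0, 0, 0]], "claw": [-1, -1]}}

```text
t: 3.98
eef_pos: [515.5, 128.4, 130.7]
tcp_rot: [-0.001, 1.0, -0.0, -0.001]
wrist_force: [-7.1, -0.9, 4.8]
opening: 0.2
gripper_force: 3.7
```

Request:
{"method": "move_arm", "body": {"translation": [[-0.2, 0, 0], [0, 0, 0]], "rotation": [[0, 0, 0], [0, 0, 0]], "claw": [-1, -1]}}

```text
t: 4.22
eef_pos: [515.7, 128.4, 130.7]
tcp_rot: [-0.001, 1.0, -0.0, -0.003]
wrist_force: [-16.2, -2.3, 10.3]
opening: 0.2
gripper_force: 8.0
```

Request:
{"method": "move_arm", "body": {"translation": [[4, 0, 0], [5.8, 0, 0], [0, -5.9, 0], [0, -5.9, 0], [0, 0, 0]], "rotation": [[0, 0, 0], [0, 0, 0], [0, 0, 0], [0, 0, 0], [0, 0, 0]], "claw": [-1, -1, -1, -1, -1]}}

```text
t: 4.85
eef_pos: [421.5, 7.1, 131.4]
tcp_rot: [0.002, 1.0, -0.0, 0.001]
wrist_force: [0.1, -0.1, 0.0]
opening: -0.0
gripper_force: 0.0
```

Request:
{"method": "move_arm", "body": {"translation": [[-1.2, 0, 0], [-1.5, 0, 0], [-1.5, 0, 0], [-1.5, 0, 0], [-1.5, 0, 0]], "rotation": [[0, 0, 0], [0, 0, 0], [0, 0, 0], [0, 0, 0], [0, 0, 0]], "claw": [-1, -1, -1, -1, -1]}}

```text
t: 5.48
eef_pos: [493.8, 11.0, 130.6]
tcp_rot: [-0.001, 1.0, 0.0, -0.0]
wrist_force: [-2.5, 0.6, 1.3]
opening: -0.2
gripper_force: 1.1
```

Request:
{"method": "move_arm", "body": {"translation": [[-0.8, 0, 0], [-0.6, 0, 0], [-0.4, 0, 0], [-0.3, 0, 0], [0, 0, 0]], "rotation": [[0, 0, 0], [0, 0, 0], [0, 0, 0], [0, 0, 0], [0, 0, 0]], "claw": [-1, -1, -1, -1, -1]}}

```text
t: 6.1
eef_pos: [514.0, 10.2, 131.0]
tcp_rot: [-0.001, 1.0, -0.0, 0.0]
wrist_force: [-0.1, -0.3, 0.5]
opening: -0.1
gripper_force: 0.1
```

Request:
{"method": "move_arm", "body": {"translation": [[-0.2, 0, 0], [0, 0, 0]], "rotation": [[0, 0, 0], [0, 0, 0]], "claw": [-1, -1]}}

```text
t: 6.35
eef_pos: [514.7, 10.2, 130.9]
tcp_rot: [-0.001, 1.0, -0.0, -0.001]
wrist_force: [-6.5, -1.8, 3.1]
opening: -0.2
gripper_force: 3.2
```

Request:
{"method": "move_arm", "body": {"translation": [[-0.2, 0, 0], [0, 0, 0]], "rotation": [[0, 0, 0], [0, 0, 0]], "claw": [-1, -1]}}

```text
t: 6.6
eef_pos: [515.0, 10.3, 130.8]
tcp_rot: [-0.0, 1.0, -0.0, -0.003]
wrist_force: [-14.9, -2.2, 10.2]
opening: 0.1
gripper_force: 7.6
```

Request:
{"method": "move_arm", "body": {"translation": [[4, 0, 0], [5.6, 0, 0], [0, -5.9, 0], [0, -5.9, 0], [0, 0, 0]], "rotation": [[0, 0, 0], [0, 0, 0], [0, 0, 0], [0, 0, 0], [0, 0, 0]], "claw": [-1, -1, -1, -1, -1]}}

```text
t: 7.22
eef_pos: [422.4, -111.5, 131.4]
tcp_rot: [0.002, 1.0, -0.001, 0.001]
wrist_force: [0.2, 0.4, 0.2]
opening: 0.2
gripper_force: 0.0
```

Request:
{"method": "move_arm", "body": {"translation": [[-1.2, 0, 0], [-1.5, 0, 0], [-1.5, 0, 0], [-1.5, 0, 0], [-1.5, 0, 0]], "rotation": [[0, 0, 0], [0, 0, 0], [0, 0, 0], [0, 0, 0], [0, 0, 0]], "claw": [-1, -1, -1, -1, -1]}}

```text
t: 7.85
eef_pos: [494.9, -107.0, 130.7]
tcp_rot: [-0.001, 1.0, 0.0, -0.0]
wrist_force: [-3.1, 1.3, 1.7]
opening: 0.1
gripper_force: 1.1
```

Request:
{"method": "move_arm", "body": {"translation": [[-0.8, 0, 0], [-0.5, 0, 0], [-0.4, 0, 0], [-0.2, 0, 0], [0, 0, 0]], "rotation": [[0, 0, 0], [0, 0, 0], [0, 0, 0], [0, 0, 0], [0, 0, 0]], "claw": [-1, -1, -1, -1, -1]}}

```text
t: 8.48
eef_pos: [513.0, -107.8, 131.0]
tcp_rot: [-0.0, 1.0, -0.0, 0.0]
wrist_force: [-0.7, 0.3, 0.0]
opening: 0.0
gripper_force: 0.3
```

Request:
{"method": "move_arm", "body": {"translation": [[-0.2, 0, 0], [0, 0, 0]], "rotation": [[0, 0, 0], [0, 0, 0]], "claw": [-1, -1]}}

```text
t: 8.72
eef_pos: [513.9, -107.8, 130.9]
tcp_rot: [-0.0, 1.0, -0.0, -0.001]
wrist_force: [-6.0, -1.7, 2.6]
opening: 0.0
gripper_force: 3.1
```

Request:
{"method": "move_arm", "body": {"translation": [[-0.2, 0, 0], [0, 0, 0]], "rotation": [[0, 0, 0], [0, 0, 0]], "claw": [-1, -1]}}

```text
t: 8.98
eef_pos: [514.2, -107.7, 130.8]
tcp_rot: [-0.0, 1.0, -0.0, -0.003]
wrist_force: [-15.0, -0.8, 9.8]
opening: 0.2
gripper_force: 7.8
```

Request:
{"method": "move_arm", "body": {"translation": [[4, 0, 0], [0, 0, -6], [0, -2, -6], [-5.1, -2, 0], [-5.1, 0, 0]], "rotation": [[0, 0, 0], [0, 0, 0], [0, 0, 0], [0, 0, 0], [0, 0, 0]], "claw": [-1, -1, -1, -1, -1]}}

```text
t: 9.6
eef_pos: [580.4, -149.0, 252.1]
tcp_rot: [0.001, 1.0, -0.001, 0.002]
wrist_force: [0.0, -0.5, 0.3]
opening: -0.3
gripper_force: 0.0
```

Request:
{"method": "move_arm", "body": {"translation": [[-4.8, 0, 0], [0, 0, 0], [0, 0, 4], [0, 0, 3.6], [0, 0, 0]], "rotation": [[0, 0, 0], [0, 0, 0], [0, 0, 0], [0, 0, 0], [0, 0, 0]], "claw": [-1, -1, -1, -1, -1]}}

```text
t: 10.22
eef_pos: [625.3, -146.9, 172.1]
tcp_rot: [-0.0, 1.0, 0.001, -0.002]
wrist_force: [-0.0, -0.8, 0.5]
opening: 0.0
gripper_force: 0.0
```

Request:
{"method": "move_arm", "body": {"translation": [[0, 1.5, 0], [0, 1.5, 0], [0, 1.2, 0], [0, 1.2, 0], [0, 1.5, 0]], "rotation": [[0, 0, 0], [0, 0, 0], [0, 0, 0], [0, 0, 0], [0, 0, 0]], "claw": [-1, -1, -1, -1, -1]}}

```text
t: 10.85
eef_pos: [627.1, -77.6, 174.6]
tcp_rot: [-0.0, 1.0, -0.0, 0.0]
wrist_force: [0.8, -2.4, 1.6]
opening: 0.1
gripper_force: 1.1
```

Request:
{"method": "move_arm", "body": {"translation": [[0, 1.4, 0], [0, 1.4, 0], [0, 1.4, 0], [0, 1.0, 0], [0, 0.6, 0]], "rotation": [[0, 0, 0], [0, 0, 0], [0, 0, 0], [0, 0, 0], [0, 0, 0]], "claw": [-1, -1, -1, -1, -1]}}

```text
t: 11.48
eef_pos: [626.8, -19.5, 174.1]
tcp_rot: [-0.001, 1.0, 0.0, -0.0]
wrist_force: [1.3, -1.2, 1.2]
opening: 0.6
gripper_force: 0.9
```

Request:
{"method": "move_arm", "body": {"translation": [[0, 0.8, 0], [0, 0.6, 0], [0, 0.4, 0], [0, 0.3, 0], [0, 0.2, 0]], "rotation": [[0, 0, 0], [0, 0, 0], [0, 0, 0], [0, 0, 0], [0, 0, 0]], "claw": [-1, -1, -1, -1, -1]}}

```text
t: 12.1
eef_pos: [626.7, 2.8, 174.1]
tcp_rot: [-0.001, 1.0, 0.0, -0.0]
wrist_force: [1.0, -1.8, -0.1]
opening: -0.0
gripper_force: 0.8
```

Request:
{"method": "move_arm", "body": {"translation": [[0, 0.2, 0], [0, 0.2, 0], [0, 0, 0]], "rotation": [[0, 0, 0], [0, 0, 0], [0, 0, 0]], "claw": [-1, -1, -1]}}

```text
t: 12.48
eef_pos: [626.6, 6.9, 174.1]
tcp_rot: [-0.001, 1.0, 0.0, -0.0]
wrist_force: [-0.6, -0.3, -0.8]
opening: 0.1
gripper_force: 0.2
```

Request:
{"method": "move_arm", "body": {"translation": [[0, 0.2, 0], [0, 0.2, 0], [0, 0, 0]], "rotation": [[0, 0, 0], [0, 0, 0], [0, 0, 0]], "claw": [-1, -1, -1]}}

```text
t: 12.85
eef_pos: [626.7, 11.0, 174.1]
tcp_rot: [-0.001, 1.0, 0.0, -0.0]
wrist_force: [-0.1, -0.8, 0.7]
opening: -0.2
gripper_force: 0.2
```

Request:
{"method": "move_arm", "body": {"translation": [[0, 0.2, 0], [0, 0.2, 0], [0, 0, 0]], "rotation": [[0, 0, 0], [0, 0, 0], [0, 0, 0]], "claw": [-1, -1, -1]}}

```text
t: 13.22
eef_pos: [626.7, 13.6, 174.2]
tcp_rot: [-0.0, 1.0, -0.001, -0.0]
wrist_force: [-0.2, -8.2, 0.3]
opening: -0.1
gripper_force: 4.4
```

Request:
{"method": "move_arm", "body": {"translation": [[0, 0.2, 0], [0, 0, 0]], "rotation": [[0, 0, 0], [0, 0, 0]], "claw": [-1, -1]}}

```text
t: 13.48
eef_pos: [626.7, 13.9, 174.2]
tcp_rot: [0.001, 1.0, -0.003, -0.0]
wrist_force: [-1.7, -17.9, 0.6]
opening: -0.1
gripper_force: 8.7
```

Request:
{"method": "move_arm", "body": {"translation": [[0, -3, 0], [0, -2, -3], [0, 0, -5], [5, 0, -4], [5, 0, 0]], "rotation": [[0, 0, 0], [0, 0, 0], [0, 0, 0], [0, 0, 0], [0, 0, 0]], "claw": [-1, -1, -1, -1, -1]}}

```text
t: 14.1
eef_pos: [527.9, -33.4, 295.8]
tcp_rot: [-0.001, 1.0, -0.0, 0.002]
wrist_force: [-0.2, -0.3, -0.1]
opening: 0.2
gripper_force: 0.0
```

Request:
{"method": "move_arm", "body": {"translation": [[5, -5, 0], [5, -5, 0], [0, -5, 0], [0, -5, 0], [0, 0, 0]], "rotation": [[0, 0, 0], [0, 0, 0], [0, 0, 0], [0, 0, 0], [0, 0, 0]], "claw": [-1, -1, -1, -1, -1]}}

```text
t: 14.72
eef_pos: [439.7, -224.5, 292.9]
tcp_rot: [0.001, 1.0, -0.0, 0.0]
wrist_force: [-0.3, 0.0, -0.3]
opening: -0.1
gripper_force: 0.0
```

```bash
python3 - <<'E'
from h import *
im=robot.get_image('top'); cv2.imwrite('pics/top1.png',im)
cv2.imwrite('pics/crop1.png',cv2.resize(im[150:360,100:520],None,fx=1.9,fy=1.9))
E
```

```text
(no output)
```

View pics/crop1.png

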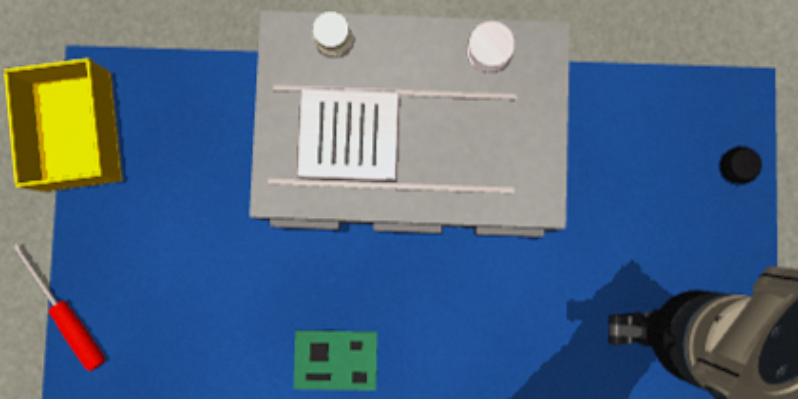

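The drawers are flush (pulls along crop row ~228), the hood covers the tray at (300–397, 90–180), and everything else visible has not moved. The flux bottle is hidden under the arm, but no stray contact force showed up.

```bash
python3 -c "
from cell import robot
print(robot.finish_job())"
```

```text
the job is handed in; nothing more can be done
None
```

All three drawers are pushed home and the hood is at its left stop covering the tray; the job was handed in at about 15 s, nothing else was seen to move, though the flux bottle was hidden under the arm in the last picture.

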